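# Next round of watch tests: move every watch on to its next tester

## Task

This round of tests is over, so move each watch on to its next tester: the black-dial watch from the timing stand to the leak tester, the orange-dial watch from the leak tester to the demagnetiser, and the white-dial watch from the demagnetiser to the timing stand, there with its crown towards the microphone. Each tester takes one watch, laid dial up in the middle of its seat, so park one of them on the round green casing cushion on the way; nothing is left on the cushion at the end. Set the watches down gently without dropping them, never lay one on the bare bench or knock one against another, and leave the loupe and the clear parts box where they are.

Things in the scene. Friction and masses are not known exactly. Their poses are not given: they have to be found in the camera images.
- black_watch: Black dial, starts on the timing stand. Steel watch head, no strap: case 40 mm in diameter, 12 mm thick, 45 to 90 g; a pair of lugs at 12 and at 6 o'clock, flat-ended, 48 mm end to end, each pair 24 mm wide, 1.5 to 7.5 mm above the underside (hold it there, along x); crown stands out 3 mm at 3 o'clock. Origin: centre of underside; x to 12 o'clock, crown to -y, z out of the dial.
- white_watch: White dial, starts on the demagnetiser. Gold-coloured watch head, no strap: case 40 mm in diameter, 12 mm thick, 45 to 90 g; a pair of lugs at 12 and at 6 o'clock, flat-ended, 48 mm end to end, each pair 24 mm wide, 1.5 to 7.5 mm above the underside (hold it there, along x); crown stands out 3 mm at 3 o'clock. Origin: centre of underside; x to 12 o'clock, crown to -y, z out of the dial.
- orange_watch: Orange dial, starts on the leak tester. Steel watch head, no strap: case 40 mm in diameter, 12 mm thick, 45 to 90 g; a pair of lugs at 12 and at 6 o'clock, flat-ended, 48 mm end to end, each pair 24 mm wide, 1.5 to 7.5 mm above the underside (hold it there, along x); crown stands out 3 mm at 3 o'clock. Origin: centre of underside; x to 12 o'clock, crown to -y, z out of the dial.
- timing_stand: Fixed: black tube foot, black roller-shaped holder, silver microphone. Seat: grey rubber bed 30 mm (x) by 62 mm (y), top 72 mm above the bench, free air at its x sides for fingers (roller below: 44 mm wide, axis 22 mm under the top). Jaw at y +33 mm, microphone nose at y -36 mm; they and the barrel stand up to 18 mm above the bed. Origin: on the bench under the bed's middle; microphone to -y, z up.
- microphone (a point): Tip of the timing stand's microphone nose, 36 mm to -y of the middle of the bed and 78 mm above the bench; axes as the stand's. The crown must point to it.
- demagnetiser: Demagnetiser, fixed: grey box 100 mm (x) by 136 mm (y, -50 to +86), top 42 mm above the bench, red button (up to 50 mm) and lamp at y +66 mm. Seat: raised black pad 38 mm (x) by 66 mm (y), 10 mm thick, its top 52 mm above the bench. Origin: on the bench under the middle of the pad; z up.
- leak_tester: Dry leak tester, fixed: blue housing 124 mm (x) by 172 mm (y, -65 to +107), steel chamber plate 104 mm in diameter, top at 44 mm, aluminium chamber lid standing open at the +y side (100 mm in diameter, at y beyond +70 mm, up to 150 mm high). Seat: round black watch support 38 mm in diameter, its top 58 mm above the bench. Origin: on the bench under the middle of the support; z up.
- casing_cushion: Casing cushion, fixed: green dome in a black ring 66 mm in diameter; flat top 36 mm in diameter, 24 mm above the bench, the flank falling off outside it to 17 mm at radius 26 mm. Empty at the start: the free spot. Origin: on the bench below its middle; z up.
- loupe: Watchmaker's black eye loupe standing on the bench, 37 mm in diameter, 30 mm high, loose; leave it alone. Origin: centre of its underside.
- parts_box: Closed clear plastic box with small brass parts, 57 by 45 by 22 mm, loose; leave it alone. Origin: centre of its underside.

How it is judged:
By the outcome, as a careful person would: the job done as asked, in the order asked, and still so for the second after the job is handed in, with the robot touching nothing.
It also fails if it takes over 122 s, if anything falls off the work surface, if the arm or the gripper's body presses on something with over 40 N, if the wrist force passes 120 N, or if a joint passes its speed limit or range.

## Robot

A 6-joint arm with a two-finger parallel gripper is mounted at the origin on the work surface. World frame = base frame: x ahead of the robot, y to its left, z up, the work surface at z = 0. Lengths are in m, angles in degrees, forces in N, time in s.
With the tool pointing down it reaches from about 0.25 to 0.725 m from the base axis. Payload 9.7 kg.
Tool frame: the origin (TCP) lies at the very end of the fingers, on their centre line; the grasp point (between the pads) lies 19 mm behind it; y points along the fingers, x is the direction in which the jaws open and shut, and the axes are right-handed (so a half turn about y gives the same grasp; the last joint's range is limited). The gripper opens to 85 mm and grips with 20 to 120 N. Pads are 22 mm wide; open, the fingers measure 114 mm over their backs; the gripper's body (76 mm by 85 mm) begins 54 mm behind the grasp point. The pads swing forward as they close: fully open they stand 13 mm farther back than shut.
Start: joints at [76.089, 4.979, 10.078, 95.1, 0, 90], TCP at [0.132, 0.534, 0.231] pointing down, gripper open.
Joint ranges: [-179.16, 179.16], [-48.56, 103.87], [-65.8, 70.77], [-126.05, 130.52], [-82.76, 87.17], [-180, 180]. Speed limits (degrees/s): [127.2, 127.2, 147.25, 180, 180, 180].

## Interface

Orientations are given as [roll, pitch, yaw] about the fixed x, y, z axes, in that order (R = Rz(yaw) Ry(pitch) Rx(roll)).
In Python, from workcell import bot gives the robot as it stands.
- The arm moves only by the shell command python3 -m jog 'ROWS' [FORCE]. ROWS is JSON, a list of rows, each a list of 7 numbers: the closure, from 0 (fully open) to 1 (shut), then the shift along the world's x, y, z in units of 25 mm (1.0 is 25 mm), then the turn, a rotation vector about the world's x, y, z in units of 5 degrees (1.0 is 5 degrees). A call has 1 to 5 rows; each row is the pose to reach, as a shift and turn from the pose commanded when the call began; what a row does not reach only later rows make up. A row lasts 1/10 s, in which the tool goes at most 50 mm and 8.59 degrees, less where a joint would pass 70% of its speed; a pose out of reach is approached as far as the arm can. A call with a gripper value outside its range is refused whole. The fingers move at their own pace and stop on an object; FORCE is the grip in N (left out, the last holds). Time passes only in rows, so rows that repeat a pose let the fingers close. It gives the time, the measured TCP pose, the force and the opening at its end, in the units of the state.
- bot.get_obs(): the state, without advancing time (a new reading comes with each control period).
- bot.camera(name): name is "scene" or "top" or "wrist"; returns (picture, depth): 420x560x3 uint8, red, green, blue; 420x560 float32, m along the optical axis (not along the pixel's ray), 0 where there is no reading.
- bot.camera_model(name): a dict with "fx", "fy", "cx", "cy" (pixels), "rvec" (rotation vector, rad) and "tvec" (3), from world to camera coordinates, as OpenCV has them; the wrist camera has in their place "tool_from_camera" (4x4, takes a point from camera to tool coordinates, whose origin is the TCP and whose axes are the tool frame's). Camera axes: x right, y down, z forward; pixel columns grow to the right and rows downward; lengths in m; the calibration is good to about 2 mm. The wrist camera is an equidistant fisheye: a pixel r from the principal point sees the ray r / f radians off the axis. A picture is of the moment at which its call begins: read the wrist's pose just before it. camera_model takes no time and is no camera call.
- bot.job_done(): hands the job in, once; it reports no verdict.
Trained networks look in the newest picture that a camera, given by its name, has taken for a name from the list of things; names that differ only in an ending like _2 or _b are one class to them, and where a whole thing is asked for, a point or a joint stands for the part that bears it (a point fixed in the world has none). Each returns a list of dicts, best first, with "conf" (0 to 1); they miss things now and then, are a little off and sometimes report something else, mostly with a low value. They report only what shows in the picture. A call takes as long as a camera call.
- bot.regions_of(camera, label): "pixels" (420x560 bool, what is visible of it) and "point" ([row, column] in pixels, amid what is visible of it).
The state is a dict: "time": time; "q": joint angles; "qd": joint speeds; "joint_efforts": joint torques, N m; "ee_pos": TCP position; "tcp_rot": TCP orientation; "wrist_force": force on the tool from outside, world axes, zero at the start; "torque": the same for the moment, N m; "opening": finger opening in m.
Only numpy, scipy, OpenCV 4.12 (cv2) and the standard library are available. Lean on these libraries where they do the work, as an engineer would, in place of code of your own. Each camera call takes 0.05 s, during which the arm holds its last target. There are 200 camera calls.

## Working session

There is one attempt and no reset: what is moved stays moved. The work goes in short steps, Python scripts to look and compute and a shell command to move; the robot and the scene stay as the last step left them, time stands still between calls to the robot, and variables do not carry over. Pictures are saved under pics/ and viewed, about 12 in all and at most 16, crops included, and the job is handed in when it is done.

```bash
ls; mkdir -p pics; python3 - <<'E'
from workcell import bot
import cv2,numpy as np
o=bot.get_obs(); print({k:np.round(v,3).tolist() for k,v in o.items()})
for n in("top","scene"):
    p,d=bot.camera(n); cv2.imwrite(f"pics/{n}0.png",p[:,:,::-1]); np.save(f"pics/{n}0d.npy",d)
    m=bot.camera_model(n); print(n,m)
    R=cv2.Rodrigues(np.array(m["rvec"],float))[0];t=np.array(m["tvec"]).ravel()
    for l in "black_watch white_watch orange_watch timing_stand demagnetiser leak_tester casing_cushion loupe parts_box".split():
        for r in bot.regions_of(n,l)[:2]:
            M=r["pixels"]&(d>0); v,u=np.nonzero(M); z=d[M]
            P=np.c_[(u-m["cx"])/m["fx"]*z,(v-m["cy"])/m["fy"]*z,z]; W=(P-t)@R
            print(n,l,round(r["conf"],2),np.round(r["point"]),M.sum(),np.round(np.median(W,0),3),np.round(W.min(0),3),np.round(W.max(0),3))
print(bot.camera_model("wrist"))
E
```

```text
pics
{'time': 0.0, 'q': [76.088, 5.01, 10.034, 95.098, -0.001, 90.001], 'qd': [0.07, 0.003, 0.063, -0.028, -0.005, 0.01], 'joint_efforts': [0.003, -52.039, 46.48, 0.016, 0.0, 0.0], 'ee_pos': [0.132, 0.534, 0.231], 'tcp_rot': [-90.001, 0.074, 76.088], 'wrist_force': [-0.921, -0.103, -0.17], 'torque': [0.019, -0.022, 0.013], 'opening': 0.085}
top {'fx': 485.04682203857874, 'fy': 485.04682203857874, 'cx': 275.98021271019763, 'cy': 211.95998521199726, 'rvec': array([ 2.1406916 , -2.15307848,  0.13218632]), 'tvec': array([5.00205592e-04, 5.03707318e-01, 1.01867033e+00])}
top black_watch 0.65 [258. 133.] 355 [0.406 0.291 0.084] [ 0.383  0.271 -0.001] [0.431 0.33  0.089]
top white_watch 0.53 [254. 417.] 361 [ 0.41  -0.295  0.063] [ 0.387 -0.325  0.04 ] [ 0.433 -0.275  0.068]
top white_watch 0.38 [237. 298.] 551 [ 0.439 -0.047  0.023] [ 0.406 -0.076 -0.004] [ 0.474 -0.017  0.029]
top orange_watch 0.65 [145. 336.] 297 [ 0.642 -0.132  0.069] [ 0.621 -0.154  0.045] [ 0.671 -0.112  0.074]
top timing_stand 0.78 [251. 145.] 2008 [0.416 0.271 0.02 ] [ 0.331  0.192 -0.005] [0.479 0.358 0.094]
top de
[... 1645 characters left out ...]
8  0.136 -0.002] [0.662 0.199 0.03 ]
scene loupe 0.56 [202. 310.] 263 [0.455 0.05  0.029] [0.431 0.033 0.001] [0.466 0.066 0.035]
scene parts_box 0.64 [197. 268.] 574 [ 0.445 -0.047  0.022] [ 0.392 -0.077 -0.002] [ 0.474 -0.018  0.027]
{'fx': 325.19226210127806, 'fy': 325.19226210127806, 'cx': 279.7078473599683, 'cy': 208.0951827896904, 'tool_from_camera': array([[ 9.99999344e-01, -1.14540141e-03,  2.86989439e-05,
        -6.57911331e-04],
       [-3.84363817e-04, -3.11764057e-01,  9.50159474e-01,
        -1.42160650e-01],
       [-1.07936670e-03, -9.50158861e-01, -3.11764292e-01,
         8.10386816e-02],
       [ 0.00000000e+00,  0.00000000e+00,  0.00000000e+00,
         1.00000000e+00]])}
```

```bash
python3 - <<'E'
import cv2,numpy as np
t=cv2.imread("pics/top0.png");s=cv2.imread("pics/scene0.png")
c=lambda im,r,q,h=65:cv2.resize(im[r-h:r+h,q-h:q+h],(390,290*390//390+0),interpolation=cv2.INTER_CUBIC) 
c=lambda im,r,q:cv2.resize(im[r-48:r+48,q-64:q+64],(400,300),interpolation=cv2.INTER_CUBIC)
cv2.imwrite("pics/mix.png",np.vstack([np.hstack([c(t,251,143),c(t,255,403)]),np.hstack([c(t,148,322),c(s,275,215)])]))
E
```

```text
(no output)
```

View pics/top0.png

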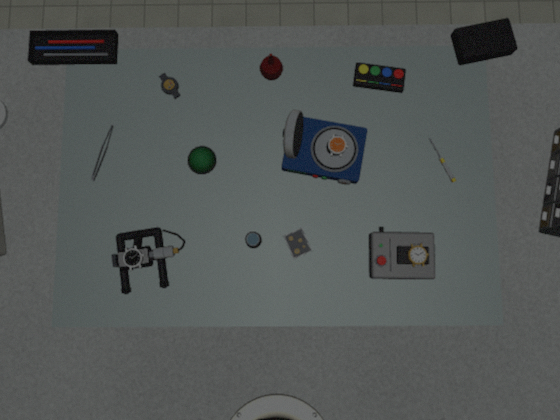

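View pics/mix.png

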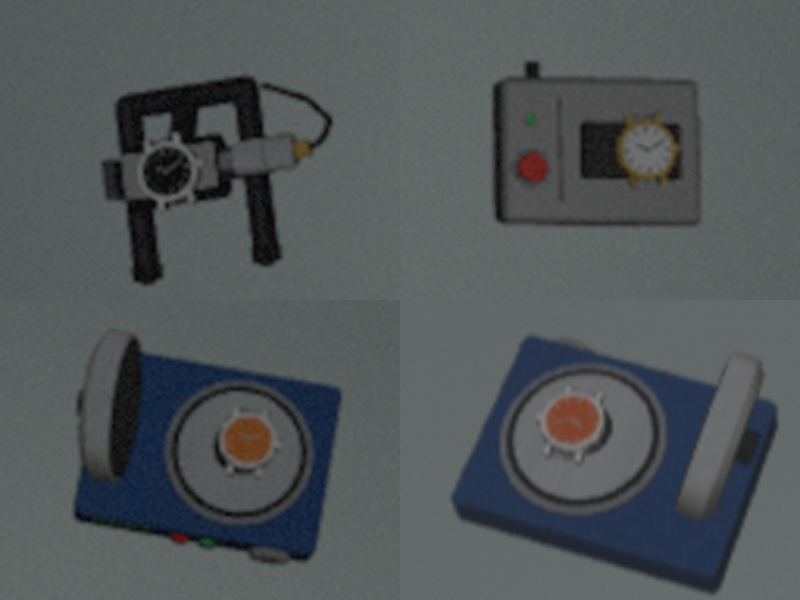

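```bash
cat > h.py <<'E'
from workcell import bot
import cv2,numpy as np
from scipy.spatial.transform import Rotation as Ro
def look(name):
    """wrist picture -> image, world points (420,560,3), projector world->px"""
    o=bot.get_obs(); p,d=bot.camera("wrist"); m=bot.camera_model("wrist")
    T=np.eye(4);T[:3,:3]=Ro.from_euler("xyz",o["tcp_rot"],degrees=True).as_matrix();T[:3,3]=o["ee_pos"]
    W=T@m["tool_from_camera"]; v,u=np.mgrid[:420,:560]
    a,b=(u-m["cx"])/m["fx"],(v-m["cy"])/m["fy"]; th=np.hypot(a,b); k=np.tan(th)/np.maximum(th,1e-9)
    P=np.stack([a*k*d,b*k*d,d],-1)@W[:3,:3].T+W[:3,3]; P[d<=0]=np.nan
    def proj(X):
        C=(X-W[:3,3])@W[:3,:3]; r=np.hypot(C[...,0],C[...,1]); t=np.arctan2(r,C[...,2])
        return C[...,0]/r*t*m["fx"]+m["cx"],C[...,1]/r*t*m["fy"]+m["cy"]
    cv2.imwrite(f"pics/{name}.png",p[:,:,::-1]); return p,P,proj
def ortho(p,proj,c,z,half=.07,s=4000):
    """picture rectified onto plane z; up=+x, left=+y, 10 mm ticks"""
    n=int(2*half*s); r,q=np.mgrid[:n,:n]
    X=np.stack([c[0]+half-r/s,c[1]+half-q/s,np.full(r.shape,z)],-1)
    u,v=proj(X); im=cv2.remap(p,u.astype(np.float32),v.astype(np.float32),cv2.INTER_LINEAR)[:,:,::-1].copy()
    im=np.clip(im*1.7,0,255).astype(np.uint8)
    for k in range(0,n,int(s*.01)): cv2.line(im,(k,0),(k,6),(0,255,255),1); cv2.line(im,(0,k),(6,k),(0,255,255),1)
    cv2.drawMarker(im,(n//2,n//2),(0,255,255),cv2.MARKER_CROSS,12); return im
def pts(M,P,lo,hi):
    W=P[M&(P[...,2]>lo)&(P[...,2]<hi)]; return W
def rect(W):
    q=cv2.minAreaRect((W[:,:2]*1000).astype(np.float32)); return np.round(q[0],1),np.round(q[1],1),round(q[2],1)
def comp(P,lo,hi,c,rad):
    """largest connected patch of points in height band near c"""
    M=(P[...,2]>lo)&(P[...,2]<hi)&(np.hypot(P[...,0]-c[0],P[...,1]-c[1])<rad)
    M=cv2.morphologyEx(M.astype(np.uint8),cv2.MORPH_OPEN,np.ones((3,3),np.uint8))
    n,L,st,_=cv2.connectedComponentsWithStats(M); return P[L==1+st[1:,4].argmax()]
E
python3 -m jog '[[0,2,-2,0,0,0,-1.7],[0,4,-4,0,0,0,-3.4],[0,6,-6,0,0,0,-5.1],[0,8,-8,0,0,0,-6.8],[0,9,-9,0,0,0,-8.5]]'
python3 -m jog '[[0,1,-0.5,-0.3,0,0,-1.5],[0,1.9,-0.8,-0.8,0,0,-3],[0,1.9,-0.8,-0.8,0,0,-4.5],[0,1.9,-0.8,-0.8,0,0,-4.5],[0,1.9,-0.8,-0.8,0,0,-4.5]]'
python3 - <<'E'
from h import *
o=bot.get_obs(); print(o["time"],o["q"],o["ee_pos"],o["tcp_rot"])
p,P,pr=look("w1"); c=(.405,.285)
cv2.imwrite("pics/o1.png",ortho(p,pr,c,.078))
print("watch top",rect(comp(P,.08,.088,c,.06)), np.median(comp(P,.08,.088,c,.06),0))
E
```

```text
time: 1.5
ee_pos: [0.31, 0.3555, 0.2315]
tcp_rot: [-90.0, -0.0, 33.3]
wrist_force: [0.6, 1.2, -0.2]
opening: 0.0856
time: 2.0
ee_pos: [0.3564, 0.3372, 0.2115]
tcp_rot: [-90.0, -0.0, 11.3]
wrist_force: [0.1, 0.7, 0.1]
opening: 0.0855
2.0 [ 4.34091280e+01 -3.53078755e+00 -7.22298581e-01  9.27989837e+01
  2.45727480e-03  1.22098826e+02] [0.35640085 0.33715592 0.21147927] [-8.99928675e+01 -6.74645058e-03  1.13103019e+01]
watch top (array([405. , 293.6]), array([38.7, 38. ]), 71.8) [0.40424287 0.29446791 0.08261241]
```

View pics/o1.png

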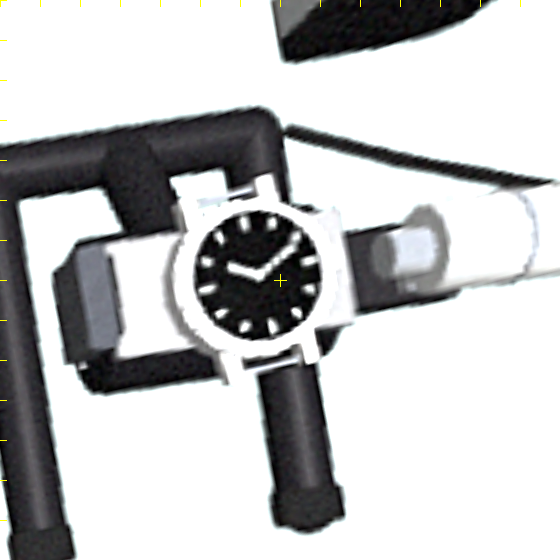

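```bash

python3 -m jog '[[0,1,-1,-0.5,0,0,0.8],[0,1.96,-1.8,-1,0,0,0.8],[0,1.96,-1.8,-1,0,0,0.8],[0,1.96,-1.8,-1,0,0,0.8]]'
python3 - <<'E'
from h import *
p,P,pr=look("w2"); c=(.4055,.292)
cv2.imwrite("pics/o2.png",np.hstack([ortho(p,pr,c,.082,.04,5000),cv2.resize(p[:,:,::-1],(400,300))[:300].repeat(1,0) if 0 else ortho(p,pr,c,.072,.04,5000)]))
t=comp(P,.079,.088,c,.05);print("watch top",rect(t),t.mean(0))
E
```

```text
time: 2.45
ee_pos: [0.4054, 0.2921, 0.1864]
tcp_rot: [-90.0, 0.0, 15.2]
wrist_force: [-0.2, 0.3, 0.3]
opening: 0.0854
watch top (array([405.3, 292.3]), array([38.7, 40.2]), 8.9) [0.40482775 0.29363301 0.0826352 ]
```

View pics/o2.png

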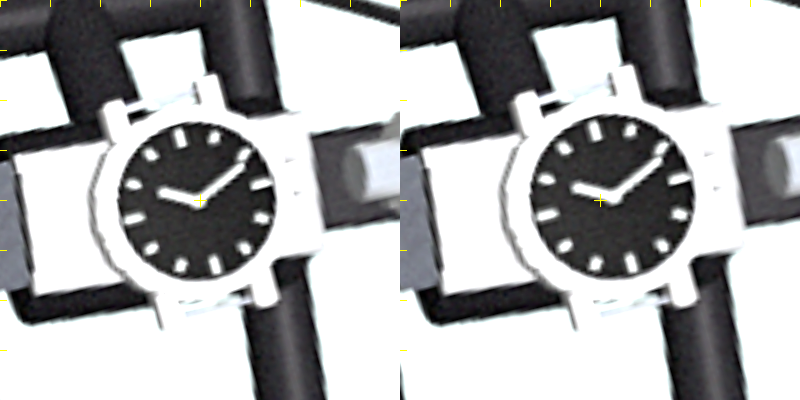

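```bash

python3 -m jog '[[0.2,0,0,-1,0,0,-0.1],[0.2,0,0,-2,0,0,-0.1],[0.2,0,0,-3,0,0,-0.1],[0.2,0,0,-4,0,0,-0.1],[0.2,0,0,-4,0,0,-0.1]]' 40
python3 -m jog '[[0.2,0,0,-0.5,0,0,0],[0.2,0,0,-0.74,0,0,0],[0.2,0,0,-0.74,0,0,0],[0.2,0,0,-0.74,0,0,0]]'
python3 -m jog '[[0.3,0,0,0,0,0,0],[0.45,0,0,0,0,0,0],[0.6,0,0,0,0,0,0],[0.6,0,0,0,0,0,0],[0.6,0,0,0,0,0,0]]' 40
python3 - <<'E'
from h import *
p,P,pr=look("w3"); print(bot.get_obs()["time"])
E
```

```text
time: 3.0
ee_pos: [0.4035, 0.292, 0.0839]
tcp_rot: [-90.1, 0.2, 14.7]
wrist_force: [-0.5, 0.3, -0.1]
opening: 0.0685
time: 3.4
ee_pos: [0.4057, 0.2923, 0.0684]
tcp_rot: [-90.0, -0.0, 14.6]
wrist_force: [-0.7, 0.2, -0.1]
opening: 0.0684
time: 3.9
ee_pos: [0.4058, 0.2922, 0.0687]
tcp_rot: [-90.0, -0.1, 14.6]
wrist_force: [-1.2, -1.1, 4.8]
opening: 0.0456
3.95
```

View pics/w3.png

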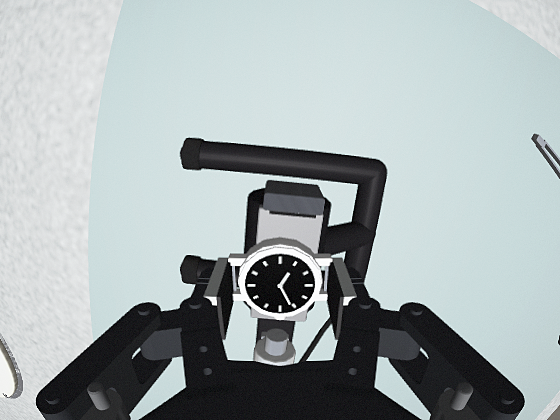

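```bash

python3 -m jog '[[0.6,0,0,0.2,0,0,0],[0.6,0,0,0.6,0,0,0],[0.6,0,0,1.2,0,0,0],[0.6,0,0,2,0,0,0],[0.6,0,0,2,0,0,0]]' 40
python3 - <<'E'
from h import *
o=bot.get_obs();print(o["ee_pos"],o["wrist_force"],o["opening"])
p,P,pr=look("w4"); cv2.imwrite("pics/w4c.png",cv2.resize(p[200:360,180:390,::-1],(787,600),interpolation=cv2.INTER_CUBIC))
c=o["ee_pos"][:2]; t=comp(P,.118,.15,c,.017); print("dial z",t.mean(0)-o["ee_pos"])
E
```

```text
time: 4.45
ee_pos: [0.4068, 0.293, 0.1215]
tcp_rot: [-89.9, -0.3, 14.6]
wrist_force: [0.2, 0.2, -0.5]
opening: 0.0457
[0.40675052 0.29295748 0.1215115 ] [ 0.2098601   0.20709286 -0.49088221] 0.045733480100173786
dial z [-0.00023514  0.00082868  0.01393761]
```

View pics/w4c.png

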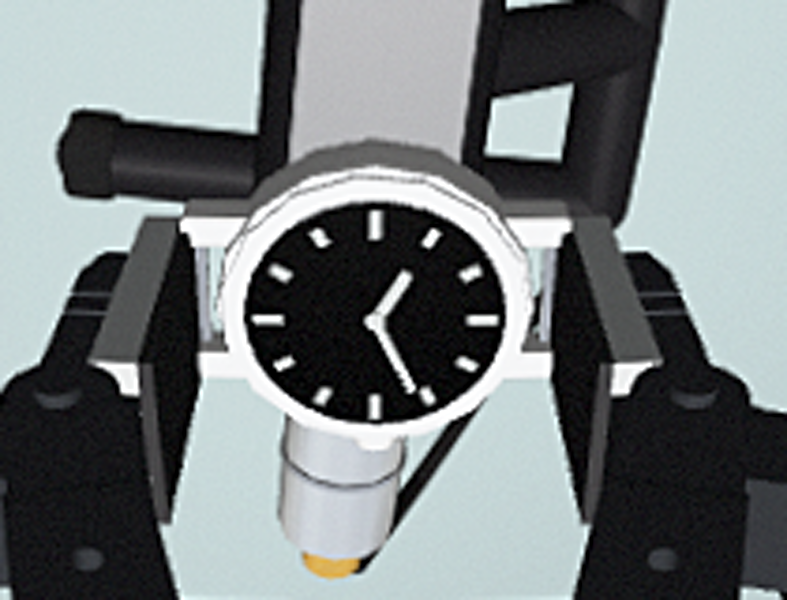

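```bash

python3 -m jog '[[0.6,0.8,-0.5,1,0,0,0],[0.6,2,-1.2,1.5,0,0,0],[0.6,3.4,-2,1.5,0,0,0],[0.6,4.8,-2.8,1.5,0,0,0],[0.6,6,-3.4,1.5,0,0,0]]' 40
python3 -m jog '[[0.6,1.2,-0.7,0,0,0,0],[0.6,2.2,-1.3,0,0,0,0],[0.6,2.9,-1.65,0,0,0,0],[0.6,2.9,-1.65,0,0,0,0],[0.6,2.9,-1.65,0,0,0,0]]' 40
python3 - <<'E'
from h import *
o=bot.get_obs();print(o["ee_pos"],o["opening"])
p,P,pr=look("w5")
for r in bot.regions_of("wrist","casing_cushion")[:1]:
    W=P[r["pixels"]]; W=W[np.isfinite(W[:,0])]; print(r["conf"],W.min(0),W.max(0))
hsv=cv2.cvtColor(p,cv2.COLOR_RGB2HSV); G=(abs(hsv[...,0].astype(int)-65)<15)&(hsv[...,1]>100)
W=P[G&np.isfinite(P[...,0])]
for lo,hi in((-1,1),(.014,.02)):
    w=W[(W[:,2]>lo)&(W[:,2]<hi)]
    if len(w)>20: print(lo,len(w),w.min(0),w.max(0),cv2.minEnclosingCircle((w[:,:2]*1000).astype(np.float32)))
E
```

```text
time: 5.0
ee_pos: [0.5569, 0.2057, 0.1548]
tcp_rot: [-90.0, 0.0, 14.6]
wrist_force: [-0.5, 1.1, 0.1]
opening: 0.0457
time: 5.5
ee_pos: [0.6277, 0.1657, 0.1543]
tcp_rot: [-90.0, 0.1, 14.6]
wrist_force: [0.0, 0.3, -0.7]
opening: 0.0458
[0.6277204  0.16565377 0.1543483 ] 0.04580060911053707
0.73 [ 0.59572928  0.13163047 -0.00170422] [0.66243852 0.19970513 0.02579249]
-1 3590 [0.39676946 0.05452499 0.00306058] [0.89498938 0.46751497 0.25888987] ((649.2329711914062, 263.8379211425781), 294.79864501953125)
0.014 814 [0.4562907  0.05452499 0.01402049] [0.88949151 0.46718794 0.01999265] ((661.5387573242188, 260.8564453125), 288.1026916503906)
```

View pics/w5.png

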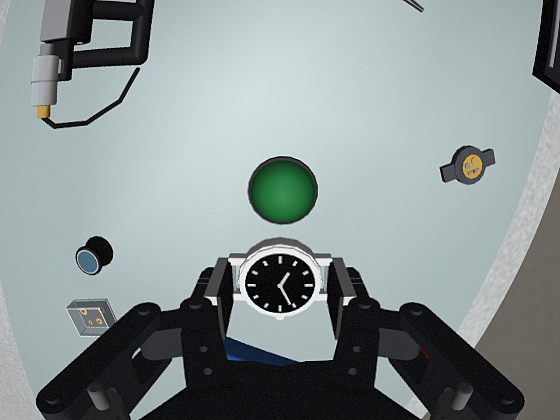

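```bash

python3 -m jog '[[0.6,0.05,0,-1,0,0,0],[0.6,0.05,0,-2.2,0,0,0],[0.6,0.05,0,-3.4,0,0,0],[0.6,0.05,0,-4.2,0,0,0],[0.6,0.05,0,-4.6,0,0,0]]' 40
python3 -m jog '[[0.6,0,0,-0.3,0,0,0],[0.6,0,0,-0.5,0,0,0],[0.6,0,0,-0.63,0,0,0],[0.6,0,0,-0.69,0,0,0],[0.6,0,0,-0.69,0,0,0]]' 40
```

```text
time: 6.1
ee_pos: [0.6276, 0.1663, 0.0383]
tcp_rot: [-90.0, 0.2, 14.6]
wrist_force: [0.6, -0.6, -0.9]
opening: 0.0455
time: 6.6
ee_pos: [0.6295, 0.1659, 0.0234]
tcp_rot: [-90.0, -0.0, 14.6]
wrist_force: [0.6, -0.4, -1.2]
opening: 0.0459
```

```bash

python3 -m jog '[[0.6,0,0,-0.03,0,0,0],[0.6,0,0,-0.06,0,0,0],[0.6,0,0,-0.08,0,0,0],[0.6,0,0,-0.08,0,0,0]]' 40
python3 -m jog '[[0.6,0,0,-0.02,0,0,0],[0.6,0,0,-0.02,0,0,0],[0.6,0,0,-0.02,0,0,0]]' 40
```

```text
time: 7.0
ee_pos: [0.6292, 0.1658, 0.021]
tcp_rot: [-90.0, 0.0, 14.6]
wrist_force: [1.3, 0.5, -0.3]
opening: 0.0456
time: 7.3
ee_pos: [0.6293, 0.1659, 0.0209]
tcp_rot: [-90.0, -0.0, 14.6]
wrist_force: [-2.1, -0.4, 2.6]
opening: 0.0455
```

```bash

python3 -m jog '[[0.42,0,0,0,0,0,0],[0.38,0,0,0,0,0,0],[0.3,0,0,0,0,0,0],[0.22,0,0,0,0,0,0],[0.2,0,0,0,0,0,0]]' 40
python3 -m jog '[[0.2,0,0,0.4,0,0,0],[0.2,0,0,1.2,0,0,0],[0.2,0,0,2.4,0,0,0],[0.2,0,0,4,0,0,0],[0.2,0,0,5.6,0,0,0]]' 40
python3 - <<'E'
from h import *
o=bot.get_obs();print(o["ee_pos"],o["wrist_force"])
p,P,pr=look("w6"); c=(.629,.166)
t=comp(P,.028,.04,c,.04);print("watch top",rect(t),t.mean(0))
cv2.imwrite("pics/o6.png",ortho(p,pr,c,.035,.045,5000))
E
```

```text
time: 7.8
ee_pos: [0.6292, 0.1659, 0.0205]
tcp_rot: [-90.0, 0.0, 14.6]
wrist_force: [0.5, 0.2, 0.7]
opening: 0.0684
time: 8.3
ee_pos: [0.6289, 0.1658, 0.1626]
tcp_rot: [-90.0, 0.0, 14.6]
wrist_force: [0.6, 0.5, -0.2]
opening: 0.0685
[0.62888322 0.16575924 0.16257948] [ 0.56154266  0.52037103 -0.23896959]
watch top (array([627.9, 164.8]), array([48.1, 43.3]), 16.2) [0.62751112 0.16742477 0.0342024 ]
```

View pics/o6.png

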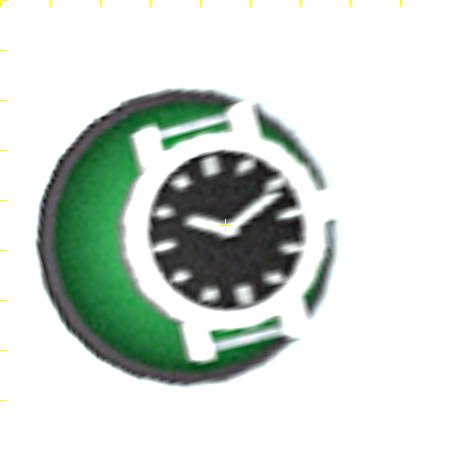

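```bash

python3 -m jog '[[0.2,-1.2,0.7,0.4,0,0,-0.4],[0.2,-2.6,1.5,0.8,0,0,-1.2],[0.2,-4,2.3,1.1,0,0,-1.2],[0.2,-5.4,3.1,1.1,0,0,-1.2],[0.2,-6.8,3.9,1.1,0,0,-1.2]]' 40
python3 -m jog '[[0.2,-1.2,0.7,0,0,0,0],[0.2,-2.2,1.2,0,0,0,0],[0.2,-2.7,1.55,0,0,0,0],[0.2,-2.7,1.55,0,0,0,0],[0.2,-2.7,1.55,0,0,0,0]]' 40
python3 - <<'E'
from h import *
o=bot.get_obs();print(o["ee_pos"],o["tcp_rot"])
p,P,pr=look("w7"); c=(.405,.297)
for lo,hi in((.068,.0725),(.068,.075)):
    t=comp(P,lo,hi,c,.06);print("bed",rect(t),t.mean(0),len(t))
cv2.imwrite("pics/o7.png",ortho(p,pr,c,.072,.055,5000))
E
```

```text
time: 8.85
ee_pos: [0.458, 0.264, 0.1891]
tcp_rot: [-90.0, -0.1, 8.6]
wrist_force: [0.1, 0.2, 0.7]
opening: 0.0682
time: 9.35
ee_pos: [0.3922, 0.3021, 0.1884]
tcp_rot: [-90.0, -0.0, 8.6]
wrist_force: [0.1, -0.9, -0.4]
opening: 0.0687
[0.39224833 0.30214103 0.18835539] [-8.99947283e+01 -4.52817129e-02  8.61557249e+00]
bed (array([405.9, 294.7]), array([30. , 61.4]), 8.5) [0.40583045 0.29513997 0.07143706] 1979
bed (array([405.9, 294.9]), array([30. , 61.7]), 8.5) [0.40551954 0.29575918 0.07153873] 2414
```

View pics/o7.png

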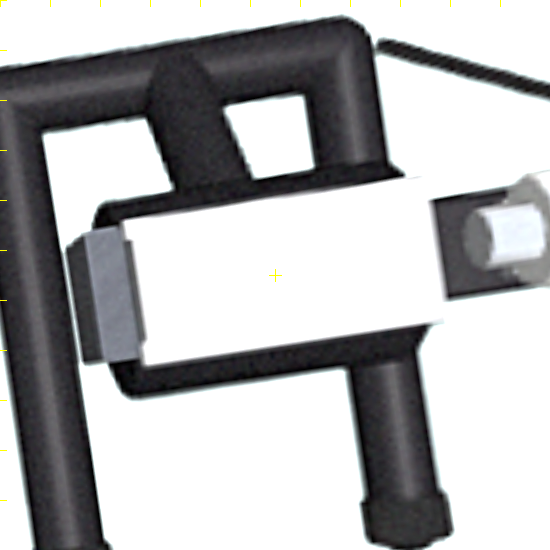

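```bash

for i in 1 2 3; do python3 -m jog '[[0.2,0.05,-1.5,0,0,0,0],[0.2,0.1,-3,0,0,0,0],[0.2,0.15,-4.5,0,0,0,0],[0.2,0.2,-6,0,0,0,0],[0.2,0.25,-7.5,0,0,0,-0.57]]' 40; done
python3 - <<'E'
from h import *
o=bot.get_obs();print(o["time"],((np.array([.411,-.2945,.17])-o["ee_pos"])/.025).round(2),o["tcp_rot"])
E
```

```text
time: 9.9
ee_pos: [0.3985, 0.1124, 0.188]
tcp_rot: [-90.0, -0.0, 5.7]
wrist_force: [1.0, 1.6, 0.5]
opening: 0.0686
time: 10.4
ee_pos: [0.4043, -0.0755, 0.1881]
tcp_rot: [-90.0, -0.0, 2.8]
wrist_force: [1.3, 1.2, -0.3]
opening: 0.0684
time: 10.9
ee_pos: [0.41, -0.2633, 0.1879]
tcp_rot: [-90.0, 0.0, -0.1]
wrist_force: [1.2, 0.9, -0.4]
opening: 0.068
10.9 [ 0.04 -1.25 -0.72] [-9.00032051e+01  4.65933590e-03 -8.59212495e-02]
```

```bash

python3 -m jog '[[0.2,0,-0.8,-0.4,0,0,0],[0.2,0.04,-1.25,-0.7,0,0,0],[0.2,0.04,-1.25,-0.7,0,0,0],[0.2,0.04,-1.25,-0.7,0,0,0]]' 40
python3 - <<'E'
from h import *
o=bot.get_obs();print(o["ee_pos"],o["tcp_rot"])
p,P,pr=look("w8"); c=(.411,-.2945)
t=comp(P,.058,.068,c,.035);print("watch",rect(t),t.mean(0))
t=comp(P,.046,.0535,(.409,-.28),.05);print("pad",rect(t),len(t))
cv2.imwrite("pics/o8.png",np.hstack([ortho(p,pr,c,.062,.04,5000),ortho(p,pr,(.409,-.28),.052,.05,4000)]))
E
```

```text
time: 11.3
ee_pos: [0.4113, -0.2914, 0.1704]
tcp_rot: [-90.0, 0.0, 0.0]
wrist_force: [0.3, 0.6, 0.5]
opening: 0.0683
[ 0.41127288 -0.29135212  0.17035454] [-8.99554645e+01  4.14621357e-02  1.72656994e-02]
watch (array([ 406.7, -297.7]), array([42.8, 47.1]), 83.9) [ 0.40809411 -0.29517267  0.06232429]
pad (array([ 409. , -270.6]), array([37.7, 30.1]), 0.2) 1351
```

View pics/o8.png

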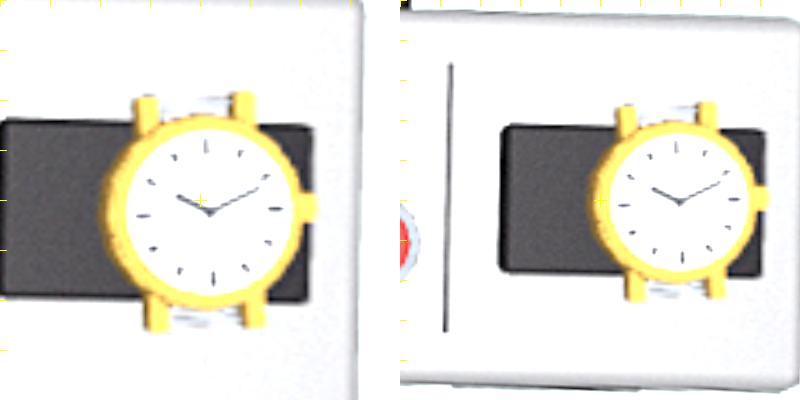

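```bash

python3 -m jog '[[0.2,-0.1,-0.2,-1,0,0,0.6],[0.2,-0.1,-0.2,-2.2,0,0,0.6],[0.2,-0.1,-0.2,-3.3,0,0,0.6],[0.2,-0.1,-0.2,-4,0,0,0.6],[0.2,-0.1,-0.2,-4,0,0,0.6]]' 40
python3 -m jog '[[0.2,0,0,-0.5,0,0,0],[0.2,0,0,-0.87,0,0,0],[0.2,0,0,-0.87,0,0,0],[0.2,0,0,-0.87,0,0,0]]'
```

```text
time: 11.85
ee_pos: [0.4082, -0.2949, 0.0688]
tcp_rot: [-89.9, 0.1, 3.1]
wrist_force: [0.1, -0.0, 0.2]
opening: 0.0685
time: 12.25
ee_pos: [0.4091, -0.2967, 0.0491]
tcp_rot: [-90.0, -0.0, 3.0]
wrist_force: [-0.4, -0.6, 0.1]
opening: 0.0685
```

Close, lift 50 mm, check the hold, then measure the empty pad.

```bash

python3 -m jog '[[0.3,0,0,0,0,0,0],[0.45,0,0,0,0,0,0],[0.6,0,0,0,0,0,0],[0.6,0,0,0,0,0,0],[0.6,0,0,0,0,0,0]]' 40
python3 -m jog '[[0.6,0,0,0.2,0,0,0],[0.6,0,0,0.6,0,0,0],[0.6,0,0,1.2,0,0,0],[0.6,0,0,2,0,0,0],[0.6,0,0,2.8,0,0,0]]' 40
python3 -m jog '[[0.6,0,0,1.4,0,0,0],[0.6,0,0,2.8,0,0,0],[0.6,0,0,2.8,0,0,0]]' 40
python3 - <<'E'
from h import *
o=bot.get_obs();print(o["ee_pos"],o["wrist_force"],o["opening"])
p,P,pr=look("w9"); cv2.imwrite("pics/w9c.png",cv2.resize(p[120:360,180:390,::-1],(525,600),interpolation=cv2.INTER_CUBIC))
c=o["ee_pos"]; t=comp(P,c[2]+.008,c[2]+.02,c,.017); print("dial rel",t.mean(0)-c)
t=comp(P,.046,.056,(.409,-.285),.05);print("pad",rect(t),len(t))
E
```

```text
time: 12.75
ee_pos: [0.4093, -0.2969, 0.0497]
tcp_rot: [-90.0, -0.1, 3.0]
wrist_force: [-1.6, 1.6, 5.4]
opening: 0.0457
time: 13.25
ee_pos: [0.4091, -0.2967, 0.1207]
tcp_rot: [-90.0, -0.0, 3.0]
wrist_force: [-0.2, -0.6, 0.5]
opening: 0.0456
time: 13.55
ee_pos: [0.4104, -0.2977, 0.195]
tcp_rot: [-90.3, -0.4, 3.0]
wrist_force: [-0.8, 0.1, -0.8]
opening: 0.0456
[ 0.41043434 -0.29769149  0.19501502] [-0.83050158  0.14272137 -0.83039486] 0.04561015548910636
dial rel [-7.11672535e-05  9.54882973e-04  1.29293974e-02]
pad (array([ 408.6, -288.9]), array([66.7, 38.4]), 89.0) 2970
```

View pics/w9c.png

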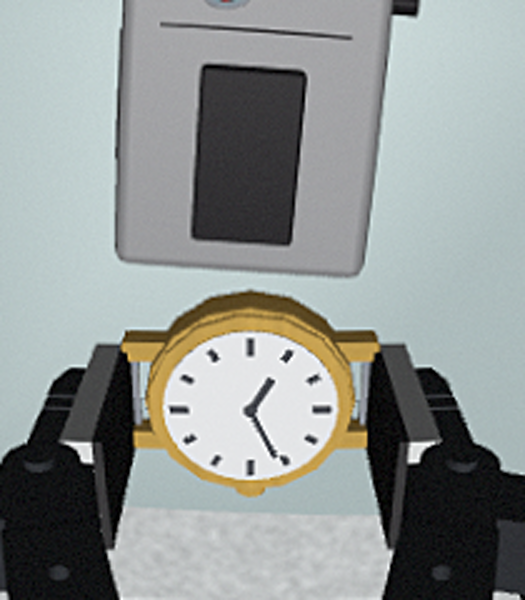

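```bash

for i in 1 2 3; do python3 -m jog '[[0.6,0,1.3,-0.1,0,0,0.1],[0.6,0,2.8,-0.1,0,0,0.2],[0.6,0,4.3,-0.1,0,0,0.36],[0.6,0,5.8,-0.1,0,0,0.36],[0.6,0,7.3,-0.1,0,0,0.36]]' 40; done
python3 - <<'E'
from h import *
o=bot.get_obs();print(o["time"],((np.array([.4058,.2948,.0695])-o["ee_pos"])/.025).round(2),o["tcp_rot"])
E
```

```text
time: 14.1
ee_pos: [0.4084, -0.1128, 0.1858]
tcp_rot: [-90.0, 0.0, 4.8]
wrist_force: [0.3, 0.2, -1.2]
opening: 0.0456
time: 14.6
ee_pos: [0.4084, 0.0698, 0.1834]
tcp_rot: [-90.0, 0.0, 6.6]
wrist_force: [0.4, -0.5, -0.4]
opening: 0.0455
time: 15.1
ee_pos: [0.4084, 0.2523, 0.1808]
tcp_rot: [-90.0, 0.0, 8.5]
wrist_force: [1.1, 0.4, 0.0]
opening: 0.0454
15.1 [-0.1   1.7  -4.45] [-9.00207322e+01  3.53727939e-02  8.45270705e+00]
```

```bash

python3 -m jog '[[0.6,-0.1,0.9,0,0,0,0],[0.6,-0.1,1.7,0,0,0,0],[0.6,-0.1,1.7,0,0,0,0],[0.6,-0.1,1.7,-0.8,0,0,0],[0.6,-0.1,1.7,-1.6,0,0,0]]' 40
python3 -m jog '[[0.6,0,0,-0.8,0,0,0],[0.6,0,0,-1.4,0,0,0],[0.6,0,0,-1.9,0,0,0],[0.6,0,0,-1.9,0,0,0],[0.6,0,0,-1.9,0,0,0]]' 40
```

```text
time: 15.6
ee_pos: [0.4065, 0.293, 0.1408]
tcp_rot: [-90.0, -0.0, 8.4]
wrist_force: [-0.0, -0.2, -0.1]
opening: 0.0453
time: 16.1
ee_pos: [0.4067, 0.2933, 0.0942]
tcp_rot: [-90.0, -0.0, 8.4]
wrist_force: [0.7, 0.5, -0.9]
opening: 0.0454
```

```bash

python3 -m jog '[[0.6,-0.04,0.06,-0.3,0,0,0],[0.6,-0.04,0.06,-0.6,0,0,0],[0.6,-0.04,0.06,-0.8,0,0,0],[0.6,-0.04,0.06,-0.91,0,0,0],[0.6,-0.04,0.06,-0.91,0,0,0]]' 40
python3 -m jog '[[0.6,0,0,-0.02,0,0,0],[0.6,0,0,-0.05,0,0,0],[0.6,0,0,-0.05,0,0,0]]' 40
```

```text
time: 16.6
ee_pos: [0.4053, 0.2947, 0.0705]
tcp_rot: [-90.0, 0.0, 8.4]
wrist_force: [0.4, -0.3, -0.2]
opening: 0.0456
time: 16.9
ee_pos: [0.4056, 0.2949, 0.0699]
tcp_rot: [-90.0, -0.0, 8.4]
wrist_force: [0.1, -0.1, -0.6]
opening: 0.0454
```

```bash

python3 -m jog '[[0.6,0,0,-0.02,0,0,0],[0.6,0,0,-0.02,0,0,0],[0.6,0,0,-0.02,0,0,0]]' 40
python3 -m jog '[[0.6,0,0,-0.02,0,0,0],[0.6,0,0,-0.02,0,0,0],[0.6,0,0,-0.02,0,0,0]]' 40
```

```text
time: 17.2
ee_pos: [0.4056, 0.2949, 0.0698]
tcp_rot: [-90.0, -0.0, 8.4]
wrist_force: [-1.5, -1.5, 4.6]
opening: 0.0452
time: 17.5
ee_pos: [0.4056, 0.2949, 0.0697]
tcp_rot: [-90.0, -0.0, 8.4]
wrist_force: [-2.9, -2.6, 9.6]
opening: 0.0452
```

```bash

python3 -m jog '[[0.42,0,0,0.02,0,0,0],[0.38,0,0,0.02,0,0,0],[0.3,0,0,0.02,0,0,0],[0.22,0,0,0.02,0,0,0],[0.2,0,0,0.02,0,0,0]]' 40
python3 -m jog '[[0.2,0,0,0.4,0,0,0],[0.2,0,0,1.2,0,0,0],[0.2,0,0,2.4,0,0,0],[0.2,0,0,3.8,0,0,0],[0.2,0,0,5,0,0,0]]' 40
python3 - <<'E'
from h import *
o=bot.get_obs();print(o["ee_pos"])
p,P,pr=look("w10"); c=(.4058,.2948)
cv2.imwrite("pics/o10.png",np.hstack([ortho(p,pr,c,.082,.04,5000),ortho(p,pr,c,.072,.05,4000)]))
t=comp(P,.079,.088,c,.035);print("watch top",rect(t),t.mean(0))
o=bot.get_obs();print(((np.array([.645,-.131,.19])-o["ee_pos"])/.025).round(2),o["tcp_rot"])
E
```

```text
time: 18.0
ee_pos: [0.4055, 0.2948, 0.0692]
tcp_rot: [-90.0, 0.0, 8.4]
wrist_force: [0.2, -0.0, -0.3]
opening: 0.0682
time: 18.5
ee_pos: [0.4055, 0.2948, 0.1968]
tcp_rot: [-90.0, -0.1, 8.4]
wrist_force: [-0.0, 0.3, 0.7]
opening: 0.0685
[0.40547532 0.29482339 0.19675794]
watch top (array([404., 296.]), array([39.3, 38.1]), 12.5) [0.4039007  0.29658407 0.08266186]
[  9.54 -17.06  -0.47] [-89.80607954  -0.37173271   8.4364975 ]
```

View pics/o10.png

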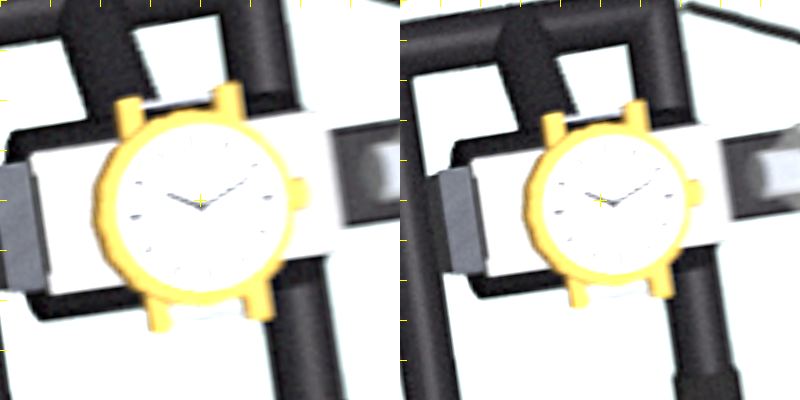

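```bash

for i in 1 2 3; do python3 -m jog '[[0.2,0.6,-1.1,0.05,0,0,-0.3],[0.2,1.3,-2.3,0.05,0,0,-0.6],[0.2,2,-3.5,0.05,0,0,-0.9],[0.2,2.6,-4.7,0.05,0,0,-1.23],[0.2,3.2,-5.7,0.05,0,0,-1.23]]' 40; done
python3 - <<'E'
from h import *
o=bot.get_obs();print(o["time"],o["ee_pos"],o["tcp_rot"])
p,P,pr=look("w11"); c=(.645,-.131)
t=comp(P,.063,.075,c,.035);print("watch",rect(t),t.mean(0))
cv2.imwrite("pics/o11.png",np.hstack([ortho(p,pr,c,.068,.04,5000),ortho(p,pr,c,.058,.065,3077)]))
E
```

```text
time: 19.05
ee_pos: [0.486, 0.1508, 0.1962]
tcp_rot: [-90.0, -0.0, 2.2]
wrist_force: [0.3, 1.2, -0.2]
opening: 0.0681
time: 19.55
ee_pos: [0.566, 0.0082, 0.1973]
tcp_rot: [-90.0, -0.0, -4.0]
wrist_force: [-0.3, 0.6, -0.2]
opening: 0.0686
time: 20.05
ee_pos: [0.646, -0.1344, 0.1984]
tcp_rot: [-90.0, -0.0, -10.1]
wrist_force: [0.1, 0.5, -0.7]
opening: 0.0686
20.05 [ 0.64599806 -0.13435825  0.19843165] [-9.00049445e+01 -2.10889595e-02 -1.01013535e+01]
watch (array([ 643.1, -134.9]), array([43.1, 47.7]), 83.5) [ 0.64374137 -0.13225523  0.06827727]
```

View pics/o11.png

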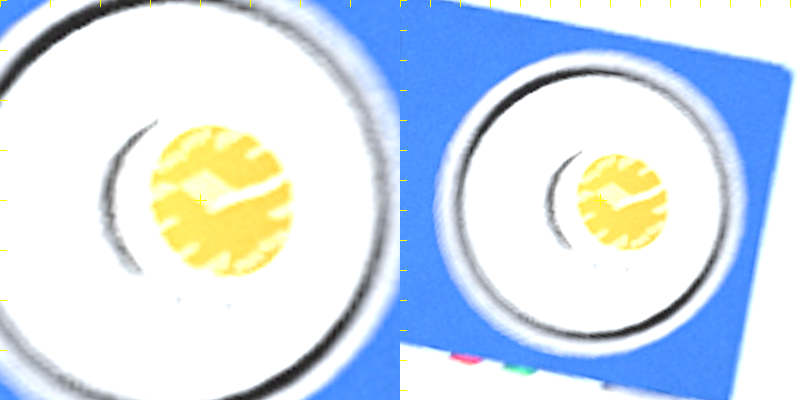

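```bash
sed -i 's/im=np.clip(im\*1.7,0,255)/im=np.clip((im.astype(float)\/255)**G*255,0,255)/; s/^from scipy/G=2.5\nfrom scipy/' h.py
python3 - <<'E'
from h import *
p,P,pr=look("w12"); c=(.645,-.133)
cv2.imwrite("pics/o12.png",np.hstack([ortho(p,pr,c,.068,.04,7500)]))
E
```

```text
(no output)
```

View pics/o12.png

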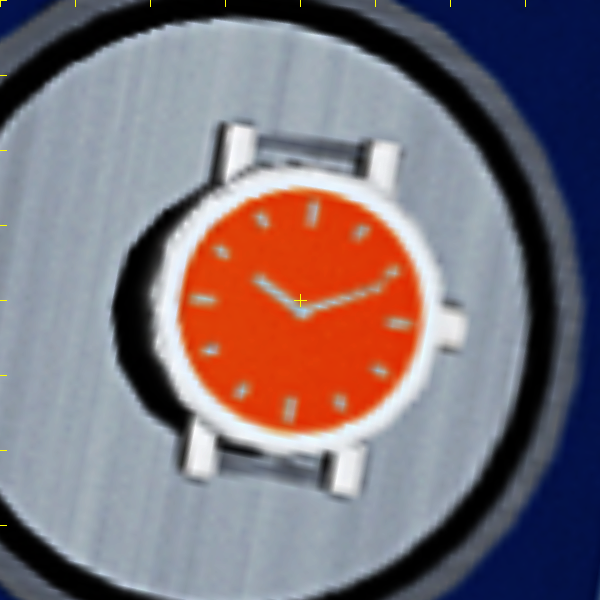

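```bash

python3 -m jog '[[0.2,-0.1,0.04,-1,0,0,0.7],[0.2,-0.1,0.04,-2.2,0,0,0.7],[0.2,-0.1,0.04,-3.4,0,0,0.7],[0.2,-0.1,0.04,-4.4,0,0,0.7],[0.2,-0.1,0.04,-4.8,0,0,0.7]]' 40
python3 -m jog '[[0.2,0,0,-0.3,0,0,0],[0.2,0,0,-0.6,0,0,0],[0.2,0,0,-0.8,0,0,0],[0.2,0,0,-0.8,0,0,0]]'
python3 - <<'E'
from h import *
o=bot.get_obs();print(o["time"],((np.array([.6435,-.1333,.055])-o["ee_pos"])/.025).round(2),o["tcp_rot"])
E
```

```text
time: 20.65
ee_pos: [0.6417, -0.1309, 0.0756]
tcp_rot: [-90.0, 0.2, -6.5]
wrist_force: [-0.1, 0.1, -0.7]
opening: 0.0686
time: 21.05
ee_pos: [0.6431, -0.1316, 0.058]
tcp_rot: [-90.0, -0.0, -6.5]
wrist_force: [0.6, 1.3, -0.1]
opening: 0.0682
21.05 [ 0.02 -0.07 -0.12] [-8.99999180e+01 -3.27978172e-03 -6.50868062e+00]
```

```bash

python3 -m jog '[[0.2,0.02,-0.07,-0.12,0,0,0],[0.2,0.02,-0.07,-0.12,0,0,0],[0.3,0.02,-0.07,-0.12,0,0,0],[0.45,0.02,-0.07,-0.12,0,0,0],[0.6,0.02,-0.07,-0.12,0,0,0]]' 40
python3 -m jog '[[0.6,0,0,0,0,0,0],[0.6,0,0,0,0,0,0]]' 40
python3 -m jog '[[0.6,0,0,0.2,0,0,0],[0.6,0,0,0.6,0,0,0],[0.6,0,0,1.2,0,0,0],[0.6,0,0,2,0,0,0],[0.6,0,0,3,0,0,0]]' 40
python3 -m jog '[[0.6,0,0,1.2,0,0,0],[0.6,0,0,2.8,0,0,0],[0.6,0,0,2.8,0,0,0]]' 40
python3 - <<'E'
from h import *
o=bot.get_obs();c=o["ee_pos"];print(c,o["wrist_force"],o["opening"])
p,P,pr=look("w13"); t=comp(P,c[2]+.008,c[2]+.02,c,.017); print("dial rel",t.mean(0)-c)
g=(.64,-.128)
for lo,hi in((.053,.0595),):
    t=comp(P,lo,hi,g,.035);print("support",cv2.minEnclosingCircle((t[:,:2]*1000).astype(np.float32)),len(t),t.mean(0),rect(t))
t=P[(P[...,2]>.040)&(P[...,2]<.046)&(np.hypot(P[...,0]-g[0],P[...,1]-g[1])<.053)];print("plate",rect(t),len(t))
for l in("leak_tester",):
    for r in bot.regions_of("wrist",l)[:1]:
        W=P[r["pixels"]];print(l,r["conf"],rect(W[(W[:,2]>.03)&(W[:,2]<.046)]))
cv2.imwrite("pics/o13.png",ortho(p,pr,g,.058,.05,6000))
E
```

```text
time: 21.55
ee_pos: [0.6437, -0.1335, 0.0558]
tcp_rot: [-90.0, -0.0, -6.5]
wrist_force: [-2.1, 0.1, 3.5]
opening: 0.0454
time: 21.75
ee_pos: [0.6437, -0.1335, 0.0557]
tcp_rot: [-90.0, -0.0, -6.5]
wrist_force: [-1.8, -0.0, 6.5]
opening: 0.0452
time: 22.25
ee_pos: [0.6432, -0.1333, 0.1312]
tcp_rot: [-90.0, 0.0, -6.5]
wrist_force: [-0.0, -0.1, 0.5]
opening: 0.0453
time: 22.55
ee_pos: [0.6451, -0.1337, 0.2076]
tcp_rot: [-90.0, -0.5, -6.5]
wrist_force: [-0.7, 0.9, 0.5]
opening: 0.0451
[ 0.64510353 -0.13374254  0.20764971] [-0.67412961  0.90184977  0.5430249 ] 0.0450981304882698
dial rel [2.56977162e-05 9.43594008e-04 1.29786263e-02]
support ((641.5429077148438, -129.7000274658203), 18.92926025390625) 1246 [ 0.64179133 -0.1292033   0.05758223] (array([ 641.9, -129.6]), array([36.7, 36.5]), 83.3)
plate (array([ 640.3, -127.9]), array([104.5, 105.1]), 37.5) 6154
leak_tester 0.75 (array([0., 0.]), array([0., 0.]), 0.0)
```

```bash

python3 -m jog '[[0.6,-0.8,-0.5,0,0,0,0.2],[0.6,-2,-1.3,0,0,0,0.5],[0.6,-3.2,-2.1,0,0,0,0.8],[0.6,-4.4,-2.9,0,0,0,1.1],[0.6,-5.6,-3.7,0,0,0,1.1]]' 40
python3 -m jog '[[0.6,-1.2,-0.8,0,0,0,0],[0.6,-2.4,-1.6,0,0,0,0],[0.6,-3.6,-2.4,0,0,0,0],[0.6,-3.7,-2.4,0,0,0,0],[0.6,-3.7,-2.4,0,0,0,0]]' 40
python3 - <<'E'
from h import *
o=bot.get_obs();print(o["time"],((np.array([.4086,-.2885,.0495])-o["ee_pos"])/.025).round(2),o["tcp_rot"])
E
```

```text
time: 23.15
ee_pos: [0.5018, -0.2262, 0.1988]
tcp_rot: [-90.0, 0.1, -0.9]
wrist_force: [0.1, 0.1, 0.1]
opening: 0.0453
time: 23.65
ee_pos: [0.4102, -0.2861, 0.1995]
tcp_rot: [-90.0, 0.0, -1.1]
wrist_force: [-0.0, -0.1, -1.1]
opening: 0.0455
23.65 [-0.06 -0.1  -6.  ] [-8.99631822e+01  3.59146331e-02 -1.11395527e+00]
```

```bash

python3 -m jog '[[0.6,-0.06,-0.1,-0.8,0,0,0],[0.6,-0.06,-0.1,-2,0,0,0],[0.6,-0.06,-0.1,-3.2,0,0,0],[0.6,-0.06,-0.1,-4.4,0,0,0],[0.6,-0.06,-0.1,-4.9,0,0,0]]' 40
python3 -m jog '[[0.6,0,0,-0.1,0,0,0],[0.6,0,0,-0.1,0,0,0],[0.6,0,0,-0.1,0,0,0]]' 40
python3 - <<'E'
from h import *
o=bot.get_obs();print(o["time"],((np.array([.4086,-.2885,.0495])-o["ee_pos"])/.025).round(2),o["tcp_rot"])
E
```

```text
time: 24.15
ee_pos: [0.409, -0.2868, 0.0741]
tcp_rot: [-89.8, 0.2, -0.9]
wrist_force: [-0.2, 0.4, -0.9]
opening: 0.0455
time: 24.45
ee_pos: [0.4104, -0.2887, 0.0765]
tcp_rot: [-90.1, -0.1, -1.0]
wrist_force: [-0.2, -0.8, -0.9]
opening: 0.0459
24.45 [-0.07  0.01 -1.08] [-90.06236674  -0.09879625  -0.99464623]
```

```bash

python3 -m jog '[[0.6,-0.06,0,-0.3,0,0,0],[0.6,-0.06,0,-0.6,0,0,0],[0.6,-0.06,0,-0.8,0,0,0],[0.6,-0.06,0,-0.8,0,0,0],[0.6,-0.06,0,-0.8,0,0,0]]' 40
```

```text
time: 24.95
ee_pos: [0.4079, -0.2884, 0.0549]
tcp_rot: [-90.0, 0.0, -1.0]
wrist_force: [0.3, 0.5, -0.6]
opening: 0.0455
```

```bash

python3 -m jog '[[0.6,0.02,0,-0.08,0,0,0],[0.6,0.02,0,-0.14,0,0,0],[0.6,0.02,0,-0.17,0,0,0],[0.6,0.02,0,-0.17,0,0,0],[0.6,0.02,0,-0.17,0,0,0]]' 40
python3 -m jog '[[0.6,0,0,-0.02,0,0,0],[0.6,0,0,-0.02,0,0,0],[0.6,0,0,-0.02,0,0,0]]' 40
```

```text
time: 25.45
ee_pos: [0.4085, -0.2884, 0.0508]
tcp_rot: [-90.0, 0.0, -1.0]
wrist_force: [0.0, 0.4, -0.7]
opening: 0.0456
time: 25.75
ee_pos: [0.4085, -0.2884, 0.0503]
tcp_rot: [-90.0, -0.0, -1.0]
wrist_force: [-0.4, 0.6, -1.1]
opening: 0.0452
```

```bash

python3 -m jog '[[0.6,0,0,-0.02,0,0,0],[0.6,0,0,-0.02,0,0,0],[0.6,0,0,-0.02,0,0,0]]' 40
python3 -m jog '[[0.6,0,0,-0.02,0,0,0],[0.6,0,0,-0.02,0,0,0],[0.6,0,0,-0.02,0,0,0]]' 40
```

```text
time: 26.05
ee_pos: [0.4085, -0.2884, 0.0498]
tcp_rot: [-90.0, -0.0, -1.0]
wrist_force: [0.8, 0.6, -0.6]
opening: 0.0454
time: 26.35
ee_pos: [0.4086, -0.2885, 0.0497]
tcp_rot: [-90.0, -0.0, -1.0]
wrist_force: [-2.3, 1.3, 5.6]
opening: 0.0454
```

Contact; release, rise, check numerically, then return to the cushion.

```bash

python3 -m jog '[[0.42,0,0,0,0,0,0],[0.38,0,0,0,0,0,0],[0.3,0,0,0,0,0,0],[0.22,0,0,0,0,0,0],[0.2,0,0,0,0,0,0]]' 40
python3 -m jog '[[0.2,0,0,0.4,0,0,0],[0.2,0,0,1.2,0,0,0],[0.2,0,0,2.4,0,0,0],[0.2,0,0,3.8,0,0,0],[0.2,0,0,5.4,0,0,0]]' 40
python3 - <<'E'
from h import *
p,P,pr=look("w14"); c=(.4086,-.2885)
cv2.imwrite("pics/o14.png",ortho(p,pr,c,.062,.05,6000))
hsv=cv2.cvtColor(p,cv2.COLOR_RGB2HSV); M=(hsv[...,0]<20)&(hsv[...,1]>120)&(np.hypot(P[...,0]-c[0],P[...,1]-c[1])<.03)
print("dial",rect(P[M]),np.nanmean(P[M],0))
for r in bot.regions_of("wrist","orange_watch")[:1]: print(r["conf"],np.nanmedian(P[r["pixels"]],0))
o=bot.get_obs();print(o["time"],((np.array([.629,.1658,.17])-o["ee_pos"])/.025).round(2),o["tcp_rot"])
E
```

```text
time: 26.85
ee_pos: [0.4085, -0.2884, 0.0492]
tcp_rot: [-90.0, 0.0, -1.0]
wrist_force: [-0.4, 0.2, 0.3]
opening: 0.0684
time: 27.35
ee_pos: [0.4081, -0.2881, 0.1858]
tcp_rot: [-90.0, 0.0, -1.0]
wrist_force: [0.8, -1.3, 0.5]
opening: 0.0682
dial (array([ 406.7, -286.5]), array([35.6, 48.6]), 89.9) [ 0.40735609 -0.2881875   0.06910095]
27.45 [ 8.76 18.21 -0.82] [-90.26909379  -0.39983571  -1.0126928 ]
```

```bash

for i in 1 2 3; do python3 -m jog '[[0.2,0.5,1.1,0.1,0,0,0.2],[0.2,1.1,2.3,0.2,0,0,0.5],[0.2,1.7,3.5,0.2,0,0,0.8],[0.2,2.3,4.7,0.2,0,0,1.04],[0.2,2.9,6,0.2,0,0,1.04]]' 40; done
python3 - <<'E'
from h import *
o=bot.get_obs();print(o["time"],((np.array([.629,.1658,.17])-o["ee_pos"])/.025).round(2),o["tcp_rot"])
E
```

```text
time: 27.95
ee_pos: [0.4814, -0.1373, 0.1896]
tcp_rot: [-90.0, -0.0, 4.2]
wrist_force: [-0.5, -0.5, -0.3]
opening: 0.0684
time: 28.45
ee_pos: [0.5539, 0.0128, 0.1945]
tcp_rot: [-90.0, -0.0, 9.4]
wrist_force: [0.1, -0.3, -0.4]
opening: 0.0683
time: 28.95
ee_pos: [0.6264, 0.1627, 0.1994]
tcp_rot: [-90.0, -0.0, 14.6]
wrist_force: [-0.1, -0.7, -0.2]
opening: 0.0682
28.95 [ 0.1   0.12 -1.18] [-9.00053840e+01 -8.23173624e-03  1.46176125e+01]
```

```bash

python3 -m jog '[[0.2,0.1,0.12,-1,0,0,0],[0.2,0.1,0.12,-2.4,0,0,0],[0.2,0.1,0.12,-3.8,0,0,0],[0.2,0.1,0.12,-5,0,0,0],[0.2,0.1,0.12,-5.8,0,0,0]]' 40
python3 -m jog '[[0.2,0,0,-0.3,0,0,0],[0.2,0,0,-0.3,0,0,0],[0.2,0,0,-0.3,0,0,0]]' 40
python3 - <<'E'
from h import *
o=bot.get_obs();print(o["time"],((np.array([.6292,.1659,.0209])-o["ee_pos"])/.025).round(2),o["tcp_rot"])
E
```

```text
time: 29.45
ee_pos: [0.6274, 0.1644, 0.0516]
tcp_rot: [-90.0, 0.2, 14.6]
wrist_force: [-0.5, 0.5, 0.5]
opening: 0.0685
time: 29.75
ee_pos: [0.6291, 0.1647, 0.0482]
tcp_rot: [-90.0, -0.1, 14.6]
wrist_force: [0.2, 0.4, 1.8]
opening: 0.0685
29.75 [ 0.    0.05 -1.09] [-8.99991232e+01 -8.89560654e-02  1.45872047e+01]
```

```bash

python3 -m jog '[[0.2,0,0.05,-0.4,0,0,0],[0.2,0,0.05,-0.8,0,0,0],[0.2,0,0.05,-1.02,0,0,0],[0.2,0,0.05,-1.02,0,0,0],[0.2,0,0.05,-1.02,0,0,0]]' 40
python3 - <<'E'
from h import *
o=bot.get_obs();print(o["time"],((np.array([.6292,.1659,.0209])-o["ee_pos"])/.025).round(2),o["tcp_rot"])
E
```

```text
time: 30.25
ee_pos: [0.6284, 0.1658, 0.0211]
tcp_rot: [-90.0, 0.0, 14.6]
wrist_force: [0.3, -0.3, -0.2]
opening: 0.0683
30.25 [ 0.03  0.   -0.01] [-9.00003121e+01  2.37754834e-02  1.45886196e+01]
```

```bash

python3 -m jog '[[0.3,0.02,0,0,0,0,0],[0.45,0.02,0,0,0,0,0],[0.6,0.02,0,0,0,0,0],[0.6,0.02,0,0,0,0,0],[0.6,0.02,0,0,0,0,0]]' 40
python3 -m jog '[[0.6,0,0,0.2,0,0,0],[0.6,0,0,0.6,0,0,0],[0.6,0,0,1.2,0,0,0],[0.6,0,0,2,0,0,0],[0.6,0,0,3.2,0,0,0]]' 40
python3 -m jog '[[0.6,0,0,1.4,0,0,0],[0.6,0,0,2.9,0,0,0],[0.6,0,0,4,0,0,0],[0.6,0,0,4,0,0,0]]' 40
python3 - <<'E'
from h import *
o=bot.get_obs();c=o["ee_pos"];print(c,o["wrist_force"],o["opening"])
p,P,pr=look("w15"); t=comp(P,c[2]+.008,c[2]+.02,c,.017); print("dial rel",t.mean(0)-c)
print(((np.array([.6417,-.1294,.2])-c)/.025).round(2))
E
```

```text
time: 30.75
ee_pos: [0.6294, 0.1659, 0.0222]
tcp_rot: [-90.0, -0.1, 14.6]
wrist_force: [-0.4, -0.6, 5.7]
opening: 0.0452
time: 31.25
ee_pos: [0.6284, 0.1657, 0.1018]
tcp_rot: [-90.0, 0.1, 14.6]
wrist_force: [0.7, 0.1, -0.7]
opening: 0.0455
time: 31.65
ee_pos: [0.6303, 0.1662, 0.2076]
tcp_rot: [-90.0, -0.5, 14.6]
wrist_force: [0.0, 0.2, -0.3]
opening: 0.0457
[0.63032862 0.16618698 0.20758532] [ 0.01663873  0.19767565 -0.32385629] 0.045744984373006406
dial rel [-0.000295    0.0008195   0.01250343]
[  0.45 -11.82  -0.3 ]
```

```bash

python3 -m jog '[[0.6,0.05,-0.8,0,0,0,-0.3],[0.6,0.1,-2,0,0,0,-0.9],[0.6,0.15,-3.2,0,0,0,-1.5],[0.6,0.2,-4.4,0,0,0,-2.1],[0.6,0.2,-5.6,0,0,0,-2.1]]' 40
python3 -m jog '[[0.6,0.05,-1.2,0,0,0,-0.5],[0.6,0.1,-2.4,0,0,0,-1.1],[0.6,0.15,-3.6,0,0,0,-1.7],[0.6,0.2,-4.8,0,0,0,-2.1],[0.6,0.25,-5.9,0,0,0,-2.1]]' 40
python3 -m jog '[[0.6,0,-0.2,0,0,0,0],[0.6,0,-0.2,0,0,0,0]]' 40
python3 - <<'E'
from h import *
o=bot.get_obs();c=o["ee_pos"]
print(((np.array([.6417,-.1294,.056])-c)/.025).round(2),o["tcp_rot"],o["time"])
E
```

```text
time: 32.2
ee_pos: [0.6335, 0.0247, 0.2003]
tcp_rot: [-90.0, 0.1, 4.0]
wrist_force: [0.1, 0.8, -1.1]
opening: 0.0453
time: 32.7
ee_pos: [0.6397, -0.123, 0.2004]
tcp_rot: [-90.0, 0.1, -6.5]
wrist_force: [0.4, 0.4, -0.8]
opening: 0.0459
time: 32.9
ee_pos: [0.6398, -0.1273, 0.2004]
tcp_rot: [-90.0, 0.1, -6.5]
wrist_force: [-0.5, 0.7, -0.8]
opening: 0.0455
[ 0.07 -0.08 -5.78] [-8.99839142e+01  8.55146156e-02 -6.49581349e+00] 32.9
```

```bash

python3 -m jog '[[0.6,0.07,-0.08,-0.8,0,0,0],[0.6,0.07,-0.08,-2,0,0,0],[0.6,0.07,-0.08,-3.2,0,0,0],[0.6,0.07,-0.08,-4.2,0,0,0],[0.6,0.07,-0.08,-4.8,0,0,0]]' 40
python3 -m jog '[[0.6,0,0,-0.3,0,0,0],[0.6,0,0,-0.3,0,0,0],[0.6,0,0,-0.3,0,0,0]]' 40
python3 - <<'E'
from h import *
o=bot.get_obs();c=o["ee_pos"]
print(((np.array([.6417,-.1294,.056])-c)/.025).round(2),o["tcp_rot"],o["time"])
E
```

```text
time: 33.4
ee_pos: [0.641, -0.127, 0.0787]
tcp_rot: [-90.0, 0.2, -6.3]
wrist_force: [-1.0, 0.6, -1.2]
opening: 0.0452
time: 33.7
ee_pos: [0.6426, -0.1285, 0.0751]
tcp_rot: [-90.0, -0.1, -6.4]
wrist_force: [-0.7, 0.1, -1.2]
opening: 0.0454
[-0.04 -0.04 -0.76] [-90.0046109   -0.09092882  -6.39361355] 33.7
```

```bash

python3 -m jog '[[0.6,-0.04,-0.04,-0.3,0,0,0],[0.6,-0.04,-0.04,-0.55,0,0,0],[0.6,-0.04,-0.04,-0.68,0,0,0],[0.6,-0.04,-0.04,-0.68,0,0,0],[0.6,-0.04,-0.04,-0.68,0,0,0]]' 40
python3 -m jog '[[0.6,0,0,-0.02,0,0,0],[0.6,0,0,-0.02,0,0,0],[0.6,0,0,-0.02,0,0,0]]' 40
```

```text
time: 34.2
ee_pos: [0.641, -0.1297, 0.0567]
tcp_rot: [-90.0, 0.0, -6.4]
wrist_force: [0.3, -0.2, -0.3]
opening: 0.0455
time: 34.5
ee_pos: [0.6411, -0.1297, 0.0563]
tcp_rot: [-90.0, -0.0, -6.4]
wrist_force: [-0.8, 0.4, -0.3]
opening: 0.0452
```

```bash

python3 -m jog '[[0.6,0.02,0,-0.02,0,0,0],[0.6,0.02,0,-0.02,0,0,0],[0.6,0.02,0,-0.02,0,0,0]]' 40
python3 -m jog '[[0.6,0,0,-0.02,0,0,0],[0.6,0,0,-0.02,0,0,0],[0.6,0,0,-0.02,0,0,0]]' 40
```

```text
time: 34.8
ee_pos: [0.6414, -0.1297, 0.0562]
tcp_rot: [-90.0, -0.0, -6.4]
wrist_force: [-3.5, -0.3, 5.2]
opening: 0.0456
time: 35.1
ee_pos: [0.6415, -0.1297, 0.0562]
tcp_rot: [-90.0, -0.0, -6.4]
wrist_force: [-4.8, 1.1, 8.3]
opening: 0.0454
```

```bash

python3 -m jog '[[0.42,0,0,0.02,0,0,0],[0.38,0,0,0.02,0,0,0],[0.3,0,0,0.02,0,0,0],[0.22,0,0,0.02,0,0,0],[0.2,0,0,0.02,0,0,0]]' 40
python3 -m jog '[[0.2,0,0,0.4,0,0,0],[0.2,0,0,1.2,0,0,0],[0.2,0,0,2.4,0,0,0],[0.2,0,0,3.8,0,0,0],[0.2,0,0,5.4,0,0,0]]' 40
python3 - <<'E'
from h import *
p,P,pr=look("w16"); a=ortho(p,pr,(.6417,-.1294),.068,.04,5000)
b=cv2.resize(cv2.imread("pics/o14.png"),(400,400))
cv2.imwrite("pics/fin.png",np.hstack([a,b]))
E
```

```text
time: 35.6
ee_pos: [0.6415, -0.1296, 0.0556]
tcp_rot: [-90.0, 0.0, -6.4]
wrist_force: [-0.1, 0.1, -0.5]
opening: 0.0683
time: 36.1
ee_pos: [0.641, -0.1296, 0.1922]
tcp_rot: [-90.0, 0.0, -6.4]
wrist_force: [0.4, -0.3, 0.2]
opening: 0.0684
```

View pics/fin.png

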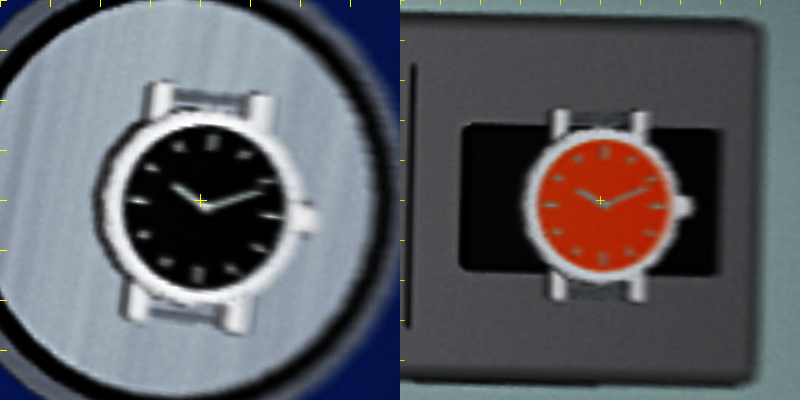

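```bash

python3 -m jog '[[0.2,-0.6,0,0.6,0,0,0],[0.2,-1.5,0,1.2,0,0,0],[0.2,-2.5,0.3,1.2,0,0,0],[0.2,-4,0.3,1.2,0,0,0],[0.2,-5.4,0.3,1.2,0,0,0]]' 40
python3 -m jog '[[0.2,-1,0,0,0,0,0],[0.2,-2,0,0,0,0,0],[0.2,-3,0,0,0,0,0],[0.2,-3,0,0,0,0,0],[0.2,-3,0,0,0,0,0]]' 40
python3 - <<'E'
from h import *
ims=[]
for n in("top","scene"):
    p,d=bot.camera(n); ims.append(p[:,:,::-1]); q=cv2.imread(f"pics/{n}0.png")
    cv2.imwrite(f"pics/{n}F.png",p[:,:,::-1])
a,b=ims
cv2.imwrite("pics/end.png",np.vstack([cv2.resize(a[90:310,60:500],(800,400))[:, :],cv2.resize(b[120:330,100:500],(800,200*800//800))]))
E
```

```text
time: 36.65
ee_pos: [0.5053, -0.1219, 0.2214]
tcp_rot: [-90.0, -0.1, -6.4]
wrist_force: [0.7, 0.7, 1.2]
opening: 0.0682
time: 37.15
ee_pos: [0.4317, -0.1223, 0.2217]
tcp_rot: [-90.0, -0.1, -6.4]
wrist_force: [0.8, -0.2, 0.2]
opening: 0.0683
```

View pics/end.png

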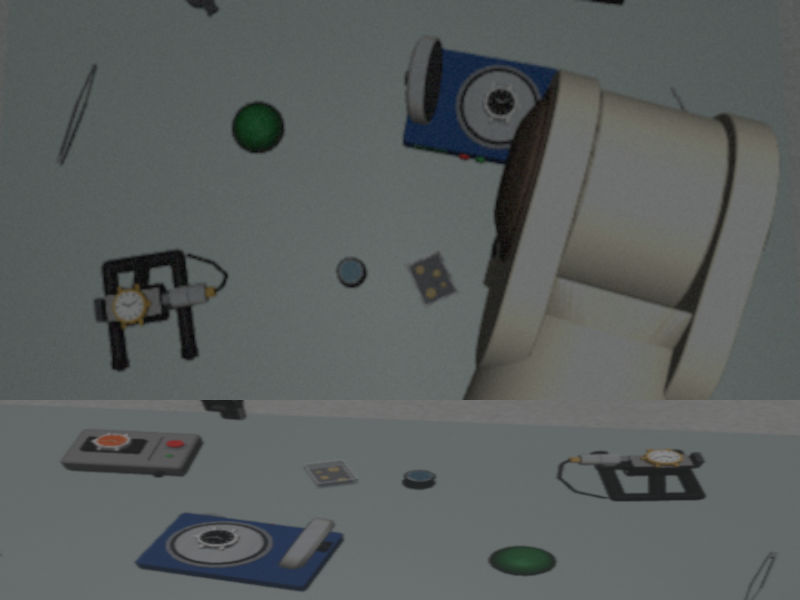

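Each watch is on its new tester, the cushion is empty, and the loupe and parts box look unmoved, so I'm handing in.

```bash
python3 -c "
from workcell import bot
bot.job_done(); print(bot.get_obs()['time'])"
```

```text
the job is handed in; nothing more can be done
the job is handed in; nothing more can be done
```

All three watches are on their next testers, and I handed the job in after about 37 s of robot time. I parked the black watch on the cushion, then moved white to the timing stand, orange to the demagnetiser and black from the cushion to the leak tester.

- **Placing:** close wrist views after each release showed every watch dial up and within about 1.5 mm of its seat's middle. The white watch's crown points at the microphone.
- **Forces:** readings after each set-down were 10 N or less, and each watch was released in contact with its seat.
- **Surroundings:** the last pictures show the cushion empty and the loupe and parts box looking unmoved by eye. I did not measure their positions again.
- **Checks that failed or disagreed:**
  - The network did not report the orange watch in the wrist picture, and my colour-based dial measurement there was unreliable. I judged that placing from the picture instead.
  - The fingers read about 45.5 mm on the 48 mm lugs every time, but each hold was firm and did not slip.

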